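# Wash the cooker's small parts and stand the steam valve to dry

### The job

Wash the small parts of the cooker: slide every flat brass spacer along the tray's deck, over the raised lip and into the pocket beyond, so that it lies flat there, and stand the top-heavy steam valve upright in the middle of the spray station's pedestal and let go of it. When all of them are in place, press the bottle's nozzle cap fully down for half a second and let it spring back, then stand the valve upright in the middle of the cork drying pad. Set the valve down gently each time, never dropping it or letting it fall over, and leave the other things on the bench where they are.

Things in the scene. Friction and masses are not known exactly. Their poses are not given: they have to be found in the camera images.
- tray: Fixed aluminium washing tray, 250 x 250 mm. Origin on the bench, mid width. Its +x points away from the robot (give or take its yaw), from the deck over the lip to the pocket. Deck: flat, top at z=22 mm, x=-140 to 14 mm. Side walls: inner faces at y=+-120 mm, tops at z=34 mm. Front wall: x=-145 to -140 mm, top z=30 mm.
- lip (a point): Middle of the crest of the tray's lip, a ridge across the tray's whole width (along its y): in the tray's frame a 22 degree bevel rises from the deck at x=14 mm to the crest at x=24 mm, z=26 mm (4 mm above the deck), then it drops sheer into the pocket (slightly undercut).
- pocket (a point): Middle of the pocket's floor, 4 mm above the bench. In the tray's frame the pocket spans x=25 to 100 mm (22 mm under the lip) and y=-120 to 120 mm; its back wall's top is at z=34 mm. Two 4 mm guard bars run across above it at x=60 and 86 mm, z=52 mm, so spacers cannot be put in from above; they enter under the bars, from the deck.
- spacer0: Flat round brass spacer, 44 mm diameter, 8 mm thick, 80 g (may vary), with a small dark centre mark. Origin: centre of its underside. At the start it lies on the tray's deck. Two to four of the four spacers are present; all are alike.
- spacer1: Flat round brass spacer, 44 mm diameter, 8 mm thick, 80 g (may vary), with a small dark centre mark. Origin: centre of its underside. At the start it lies on the tray's deck. Two to four of the four spacers are present; all are alike.
- spacer2: Flat round brass spacer, 44 mm diameter, 8 mm thick, 80 g (may vary), with a small dark centre mark. Origin: centre of its underside. At the start it lies on the tray's deck. Two to four of the four spacers are present; all are alike.
- spacer3: Flat round brass spacer, 44 mm diameter, 8 mm thick, 80 g (may vary), with a small dark centre mark. Origin: centre of its underside. At the start it lies on the tray's deck. Two to four of the four spacers are present; all are alike.
- valve: Steam valve of the cooker: a top-heavy loose part like a mushroom, 73 mm tall, 110 g (may vary). Round rubber foot 22 mm diameter, grey stem 14 mm diameter, black cylindrical head 36 mm diameter from 48 to 72 mm above the foot (grip the head from above, middle of the head at 60 mm). Origin: centre of the foot's underside, z up along the stem. At the start it stands in the holder.
- holder: Fixed grey square block, 64 mm wide and 18 mm high, with one round hole of 28 mm, 12 mm deep, in which the valve stands loosely at the start. Origin: centre of its underside.
- station: Fixed spray station: base plate 85 mm (its x) by 210 mm (its y), 6 mm thick; a round steel pedestal 56 mm in diameter at y=+60 mm and a squat white bottle (66 mm diameter, shoulder to 90 mm and neck 28 mm diameter to 96 mm high) at y=-60 mm, with the sprung nozzle cap on it. Origin: centre of the plate's underside. The spout on the cap points along its +y over the pedestal to the tray's pocket.
- pedestal_top (a point): Centre of the pedestal's flat top, 20 mm above the bench; pedestal 56 mm in diameter.
- cap_top (a point): Centre of the top of the round grey nozzle cap (34 mm diameter, 12 mm high); 118 mm above the bench when up; it moves down with the cap.
- cap (a joint): Travel of the sprung nozzle cap: 0 up, 0.008 m fully down. It needs about 1.5 N to start and 7 N for fully down, and springs back when let go.
- pad_top (a point): Centre of the top of the round cork drying pad, fixed, 80 mm diameter, 6 mm thick.
- multimeter: Bystander: orange multimeter 145 x 75 x 34 mm lying on the bench. Origin: centre of its underside.
- pliers: Bystander: pliers with red handles, about 155 mm long, lying; origin at the pivot, underside.
- screwdriver: Bystander: screwdriver lying on the bench; origin near its middle.
- tape: Bystander: roll of black tape, 90 mm diameter, 18 mm high.
- jar: Bystander: amber glass jar, 60 mm diameter, 75 mm high.
- tin: Bystander: flat round steel tin, 64 mm diameter, 22 mm high, standing apart on the bench (not a spacer).
Things that resemble listed ones, but are neither listed nor needed, are in the scene too. What is shaped like the spacer3 but green or white is not meant. Leave any red look-alike of the spacer2 alone.

How it is judged:
By the outcome, as a careful person would: the job done as asked, in the order asked, and still so for the second after the job is handed in, with the robot touching nothing.
Of spacer0, spacer1, spacer2, spacer3 only 2 to 4 are there at a start; the rules pass over those that are not, and their reading is None.
At some moment in a run one of spacer0, spacer1, spacer2, spacer3 may be knocked a few centimetres aside while the robot is not near it.
It also fails if it takes over 210 s, if anything falls off the work surface, if the arm or the gripper's body presses on something with over 40 N, if the wrist force passes 120 N, or if a joint passes its speed limit or range.

### The arm

A 6-joint arm with a two-finger parallel gripper is mounted at the origin on the work surface. World frame = base frame: x ahead of the robot, y to its left, z up, the work surface at z = 0. Lengths are in m, angles in rad, forces in N, time in s.
With the tool pointing down it reaches from about 0.35 to 0.975 m from the base axis. Payload 4.9 kg.
Tool frame: the origin (TCP) lies at the very end of the fingers, on their centre line; the grasp point (between the pads) lies 19 mm behind it; z points along the fingers, x is the direction in which the jaws open and shut, and the axes are right-handed (so a half turn about z gives the same grasp; the last joint's range is limited). The gripper opens to 85 mm and grips with 20 to 120 N. Pads are 22 mm wide; open, the fingers measure 114 mm over their backs; the gripper's body (76 mm by 85 mm) begins 54 mm behind the grasp point. The pads swing forward as they close: fully open they stand 13 mm farther back than shut.
Start: joints at [-1.44, 0.053, 1.613, -0, 1.476, -0.119], TCP at [0.155, -0.606, 0.199] pointing down, gripper open.
Joint ranges: [-3.01, 3.01], [-1.01, 2.22], [0.06, 2.58], [-1.02, 4.17], [0.09, 2.62], [-3.14, 3.14]. Speed limits (rad/s): [2.57, 2.57, 3.14, 3.14, 3.14, 3.14].

### API

Orientations are given as a rotation vector (axis times angle).
In Python, from station import readout, viewer, ctrl, nets gives the robot as it stands. The module is installed in compiled form; this text tells all that it offers.
- The arm moves only by the tool step_arm, never from a script. Its argument "moves" is a list that holds one entry, the list of rows, each a list of 4 numbers: the shift along the world's x, y, z in cm, then the turn about the world's z in rad. In form: [[[dx, dy, dz, yaw], ...]]. A call has 1 to 10 rows; each row shifts and turns the commanded pose from where the row before left it; what a row does not reach is not made up. A row lasts 1/12 s, in which the tool goes at most 41.7 mm and 7.16 degrees, less where a joint would pass 70% of its speed; a pose out of reach is approached as far as the arm can. A call is refused whole if a number of a shift passes 4.17 or a number of a turn 0.125, either way. A call with a gripper value outside its range is refused whole. "grip" is the closure, from 0 (fully open) to 1 (shut), set as the call begins (left out, the last holds). The fingers move at their own pace and stop on an object; "squeeze" is the grip in N (left out, the last holds). Time passes only in rows, so rows that do not move let the fingers close. It gives the time, the measured TCP pose, the force and the opening at its end, in the units of the state.
- readout.get_obs(): the state, without advancing time (a new reading comes with each control period).
- viewer.get_image(name): name is "scene" or "top"; returns the picture (384x512x3 uint8, blue, green, red); there is no depth.
- viewer.calibration(name): a dict with "camera_matrix" (3x3 intrinsics, pixels), "R" (3x3) and "t" (3): a world point X has camera coordinates R X + t. Camera axes: x right, y down, z forward; pixel columns grow to the right and rows downward; lengths in m; the calibration is good to about 2 mm. A picture is of the moment at which its call begins. calibration takes no time and is no camera call.
- ctrl.finish_job(): hands the job in, once; it reports no verdict.
Trained networks look in the newest picture that a camera, given by its name, has taken for a name from the list of things; names that differ only in an ending like _2 or _b are one class to them, and where a whole thing is asked for, a point or a joint stands for the part that bears it (a point fixed in the world has none). Each returns a list of dicts, best first, with "confidence" (0 to 1); they miss things now and then, are a little off and sometimes report something else, mostly with a low value. They report only what shows in the picture. A call takes as long as a camera call. They do not tell look-alikes from the thing itself.
- nets.masks_of(camera, thing): "region" (384x512 bool, what is visible of it) and "box" ([left, top, right, bottom] in pixels, round what is visible of it).
- nets.pinpoint(camera, thing): "at" ([column, row] in pixels: a listed point, or the origin of a listed thing).
The state is a dict: "t": time; "q": joint angles; "dq": joint speeds; "effort": joint torques, N m; "tool_pos": TCP position; "tool_rot": TCP orientation; "contact_force": force on the tool from outside, world axes, zero at the start; "wrist_torque": the same for the moment, N m; "opening": finger opening in m.
Only numpy, scipy, OpenCV 4.12 (cv2) and the standard library are available. Lean on these libraries where they do the work, as an engineer would, in place of code of your own. Each camera call takes 0.05 s, during which the arm holds its last target. There are 200 camera calls.

## Working session

There is one attempt and no reset: what is moved stays moved. The work goes in short steps, Python scripts to look and compute and a tool call to move; the robot and the scene stay as the last step left them, time stands still between calls to the robot, and variables do not carry over. Pictures are saved under pics/ and viewed, about 12 in all and at most 16, crops included, and the job is handed in when it is done.

Besides the shell and the picture viewer there is one more tool, called after "Emit:" as name(argument=value, ...) on one line, values as JSON. step_arm: Moves the arm, as the interface text tells. Its arguments: {"type":"object","properties":{"moves":{"type":"array","items":{"type":"array","items":{"type":"array","items":{"type":"number"}}}},"grip":{"type":"number"},"squeeze":{"type":"number"}},"required":["moves"]}

```bash
mkdir -p pics; cat > h.py <<'E'
import numpy as np, cv2
from station import readout, viewer, ctrl, nets
def ray(cam,px,z):
    c=viewer.calibration(cam);K=np.array(c["camera_matrix"]);R=np.array(c["R"]);t=np.array(c["t"])
    d=R.T@np.linalg.solve(K,[px[0],px[1],1]);o=-R.T@t
    return o+d*(z-o[2])/d[2]
def proj(cam,X):
    c=viewer.calibration(cam);K=np.array(c["camera_matrix"]);p=K@(np.array(c["R"])@np.array(X)+np.array(c["t"]))
    return p[:2]/p[2]
def save(cam,name,box=None,s=1):
    im=viewer.get_image(cam)
    if box: im=im[box[1]:box[3],box[0]:box[2]]
    cv2.imwrite('pics/'+name,cv2.resize(im,None,fx=s,fy=s,interpolation=cv2.INTER_CUBIC)); return im
def pin(cam,th,z,n=5,mc=.2):
    for r in nets.pinpoint(cam,th)[:n]:
        if r['confidence']>mc: print(cam,th,np.round(r['at'],1),round(r['confidence'],2),np.round(ray(cam,r['at'],z),4)[:2])
E
python3 - <<'E'
from h import *
save('top','a.png',s=1.5);save('scene','b.png',s=1.5)
print(readout.get_obs())
for cam in('top','scene'):
    c=viewer.calibration(cam);print(cam,-np.array(c["R"]).T@np.array(c["t"]))
    for th,z in(('tray',0),('lip',.026),('pocket',.004),('spacer0',.022),('valve',.006),('holder',0),('pedestal_top',.02),('station',0),('cap_top',.118),('pad_top',.006)): pin(cam,th,z)
E
```

```text
{'t': 0.1, 'q': array([-1.43999261e+00,  5.32867874e-02,  1.61415049e+00, -1.40748308e-05,
        1.47597696e+00, -1.19015268e-01]), 'dq': array([ 0.00020056, -0.00083812, -0.00458386, -0.00047948, -0.00096826,
        0.00083636]), 'effort': array([ 6.43007388e-04, -3.94900811e+01, -3.71364212e+01, -7.60995840e-05,
        3.92766859e-03,  2.51889389e-06]), 'tool_pos': array([ 0.15442419, -0.60498924,  0.19789221]), 'tool_rot': array([-2.47988971e+00,  1.92659445e+00,  2.04980886e-03]), 'contact_force': array([-0.30411044, -0.04341365, -0.85022901]), 'wrist_torque': array([-0.01155594, -0.02935947, -0.01126888]), 'opening': 0.08552378693787158}
top [0.41115609 0.01296806 1.73263767]
top tray [216.2 194.8] 0.67 [0.5718 0.1576]
top tray [264.6 178.4] 0.38 [ 0.6272 -0.0196]
top lip [211.2 185.6] 0.84 [0.6029 0.1727]
top pocket [209.8 176.2] 0.71 [0.6399 0.1793]
top pocket [356.6 180.9] 0.37 [ 0.6091 -0.3535]
top spacer0 [188.5 146.6] 0.66 [0.7472 0.2526]
top spacer0 [270.4 210.3] 0.6 [ 0.5092 -0.0368]
top spacer0 [190.9 203.4] 0.57 [0.5412 0.2468]
top spacer0 [206.8 205. ] 0.46 [0.534
[... 582 characters left out ...]
]
scene pocket [312.4 216.1] 0.69 [0.6353 0.1792]
scene spacer0 [155.4 197.7] 0.71 [ 0.4375 -0.2567]
scene spacer0 [275.4 272.2] 0.64 [0.7744 0.0081]
scene spacer0 [230.  201.7] 0.62 [ 0.5207 -0.0455]
scene spacer0 [348. 242.] 0.51 [0.7533 0.2382]
scene spacer0 [322.4 181.4] 0.45 [0.5395 0.2503]
scene valve [307.8 187.2] 0.65 [0.5366 0.2044]
scene valve [243.8 230.4] 0.52 [ 0.6179 -0.033 ]
scene valve [136.3 255.1] 0.47 [ 0.5976 -0.3484]
scene holder [139.4 259.2] 0.94 [ 0.6099 -0.343 ]
scene pedestal_top [243.2 229.8] 0.84 [ 0.6221 -0.0362]
scene station [226.2 240.6] 0.62 [ 0.6307 -0.0913]
scene pad_top [154.5 194.4] 0.82 [ 0.4149 -0.2576]
scene pad_top [203.3 233. ] 0.58 [ 0.5892 -0.1488]
```

View pics/a.png

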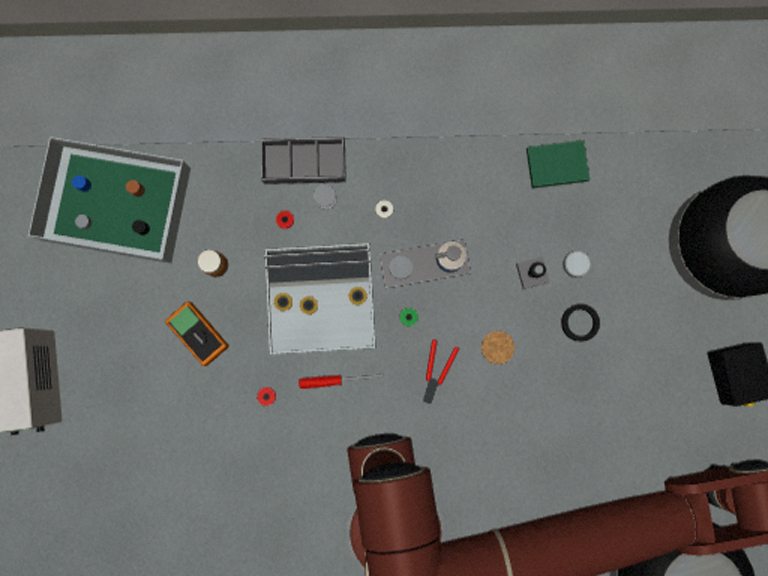

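View pics/b.png

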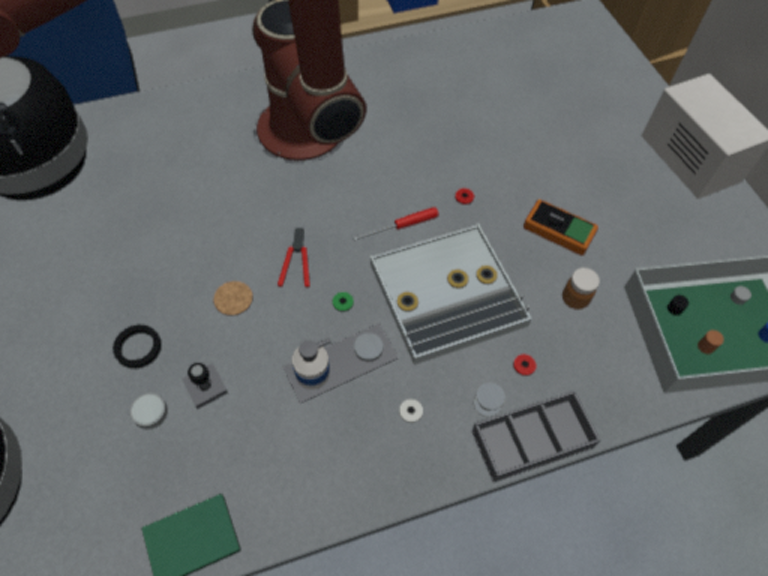

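The top view (768x576) shows three brass spacers on the deck at about (283,301), (309,305) and (358,296). The valve is in its holder at (536,270), the pad at (498,347), the pedestal at (401,267) and the cap at (452,255). The red, green and white rings outside the tray are decoys. Next I'll measure the tray and the spacers accurately.

```bash
python3 - <<'E'
from h import *
from scipy.optimize import least_squares
ims={}
for cam,b in(('top',(165,150,265,245)),('scene',(235,140,365,250))):
    im=viewer.get_image(cam);ims[cam]=im
    hsv=cv2.cvtColor(im,cv2.COLOR_BGR2HSV)
    m=cv2.inRange(hsv,(12,80,60),(35,255,255))
    m[:, :b[0]]=0;m[:,b[2]:]=0;m[:b[1]]=0;m[b[3]:]=0
    m=cv2.morphologyEx(m,cv2.MORPH_CLOSE,np.ones((5,5)))
    n,l,s,c=cv2.connectedComponentsWithStats(m.astype(np.uint8))
    for i in range(1,n):
        if s[i,4]>20: print(cam,c[i].round(1),s[i,4],ray(cam,c[i],.028)[:2].round(4))
a=ims['top'][150:250,165:265]; a=cv2.resize(a,(560,560),interpolation=cv2.INTER_CUBIC)
b=ims['scene'][145:245,235:365]; b=cv2.resize(b,(728,560),interpolation=cv2.INTER_CUBIC)
cv2.imwrite('pics/c.png',a);cv2.imwrite('pics/d.png',b)
for cam in('top','scene'):
    for r in nets.masks_of(cam,'tray')[:2]: print(cam,r['confidence'],r['box'],cv2.minAreaRect(np.argwhere(r['region'])[:,::-1].astype(np.float32)))
E
```

```text
top [238.2 196.8] 90 [0.56   0.0769]
top [188.4 200.8] 90 [0.5502 0.2548]
top [205.2 203. ] 82 [0.5407 0.195 ]
scene [356.5 149.8] 132 [0.4641 0.4025]
scene [324.  182.9] 96 [0.5494 0.2505]
scene [305.1 185.6] 89 [0.5406 0.1908]
scene [271.2 200.8] 95 [0.5594 0.0728]
top 0.97 [180.3, 161.8, 250.0, 235.6] ((212.61692810058594, 198.6046142578125), (70.28050994873047, 70.72427368164062), 86.8201675415039)
scene 0.62 [247.9, 151.9, 355.7, 243.6] ((300.62640380859375, 193.7852783203125), (77.83784484863281, 90.56757354736328), 71.07535552978516)
```

View pics/c.png

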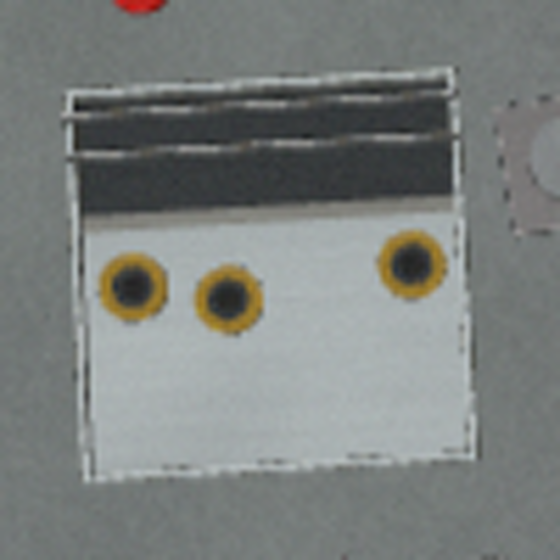

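View pics/d.png

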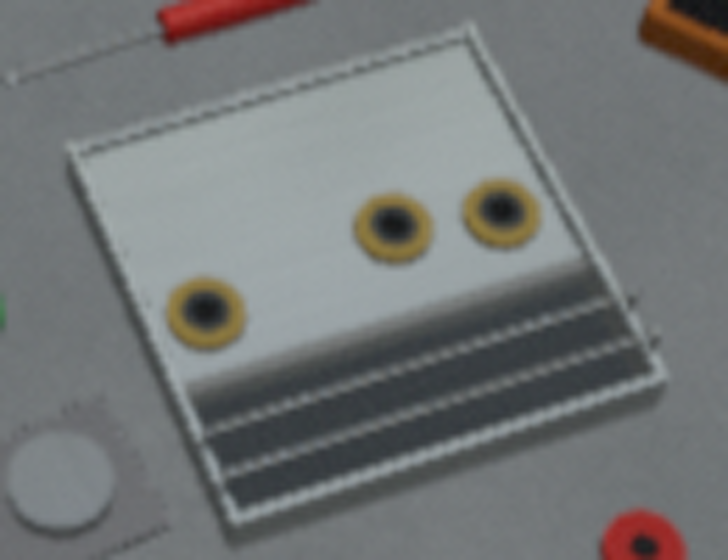

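```bash
python3 - <<'E'
from h import *
f=lambda u,v:(165+u/5.6,150+v/5.6)
g=lambda u,v:(235+u/5.6,145+v/5.6)
for p in((85,214),(452,197)): print('lip',ray('top',f(*p),.026).round(4))
C=[]
for p,q in(((86,480),(468,28)),((476,458),(70,150)),((452,70),(235,522)),((70,93),(663,375))):
    a,b=ray('top',f(*p),.034),ray('scene',g(*q),.034);print(a.round(4),b.round(4));C.append((a+b)[:2]/2)
C=np.array(C)
m=np.array([[-.145,.125],[-.145,-.125],[.105,-.125],[.105,.125]])
# rigid fit (far wall thickness unknown -> assume 5mm)
A=C-C.mean(0);B=m-m.mean(0);U,S,V=np.linalg.svd(B.T@A);R=(U@V).T;yaw=np.arctan2(R[1,0],R[0,0]);t=C.mean(0)-R@m.mean(0)
print('yaw',np.degrees(yaw),t,'lip',t+R@[.024,0], 'res',(C-(m@R.T+t)).round(4).tolist())
for s in((.550,.2527),(.5407,.193),(.560,.075)): print(s,((np.array(s)-t)@R).round(4))
print(R)
E
```

```text
lip [0.5963 0.2838 0.026 ]
lip [0.6013 0.0492 0.026 ]
[0.4269 0.2839 0.034 ] [0.4309 0.2816 0.034 ]
[0.4343 0.0378 0.034 ] [0.441  0.0363 0.034 ]
[0.682  0.0471 0.034 ] [0.6839 0.0452 0.034 ]
[0.6734 0.2912 0.034 ] [0.6737 0.2904 0.034 ]
yaw 2.062730837290068 [0.57574039 0.16489131] lip [0.59972483 0.16575516] res [[0.0025, -0.0018], [0.0023, 0.0023], [-0.0022, 0.0024], [-0.0026, -0.0028]]
(0.55, 0.2527) [-0.0226  0.0887]
(0.5407, 0.193) [-0.034   0.0294]
(0.56, 0.075) [-0.019  -0.0893]
[[ 0.99935202 -0.03599367]
 [ 0.03599367  0.99935202]]
```

Emit:
step_arm(moves=[[[1.97,3.6,0,-0.0215],[1.97,3.6,0,-0.0215],[1.97,3.6,0,-0.0215],[1.97,3.6,0,-0.0215],[1.97,3.6,0,-0.0215],[1.97,3.6,0,-0.0215],[1.97,3.6,0,-0.0215],[1.97,3.6,0,-0.0215],[1.97,3.6,0,-0.0215],[1.97,3.6,0,-0.0215]]], grip=0.8)

```text
t: 2.13
tool_pos: [0.352, -0.2438, 0.1993]
tool_rot: [-2.258, 2.184, -0.002]
contact_force: [0.7, 0.4, 0.0]
opening: 0.0171
```

Emit:
step_arm(moves=[[[1.97,3.6,0,0],[1.97,3.6,0,0],[1.97,3.6,0,0],[1.97,3.6,0,0],[1.97,3.6,0,0],[1.97,3.6,0,0],[1.97,3.6,0,0],[1.97,3.6,0,0],[0,0,0,0],[0,0,0,0]]])

```text
t: 2.97
tool_pos: [0.5094, 0.0442, 0.1988]
tool_rot: [2.264, -2.177, -0.001]
contact_force: [-1.1, -0.2, 0.2]
opening: 0.0171
```

Emit:
step_arm(moves=[[[0,2.9,0,0],[0,0,-4,0],[0,0,-4,0],[0,0,-4,0],[0,0,-3,0],[0,0,-1.5,0],[0,0,-0.8,0],[0,0,0,0]]])

```text
t: 3.63
tool_pos: [0.5073, 0.0704, 0.0241]
tool_rot: [2.256, -2.182, -0.004]
contact_force: [0.4, -0.3, 0.1]
opening: 0.0169
```

```bash
python3 - <<'E'
from h import *
a=save('scene','e.png',(220,130,370,250),5)
E
```

```text
(no output)
```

View pics/e.png

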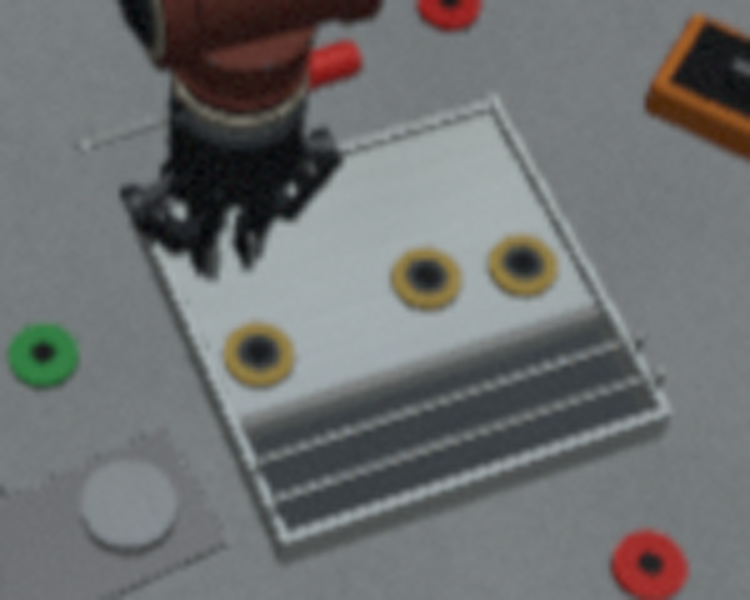

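Emit:
step_arm(moves=[[[1,0.27,0,0],[1,0.035,0,0],[1,0.035,0,0],[1,0.035,0,0],[1,0.035,0,0],[1,0.035,0.05,0],[0.8,0.03,0.15,0],[0.8,0.03,0.2,0],[0.6,0.02,0.1,0],[0,0,0,0]]])

```text
t: 4.52
tool_pos: [0.5927, 0.0766, 0.0317]
tool_rot: [-2.259, 2.182, -0.002]
contact_force: [-0.0, 0.1, 0.5]
opening: 0.0168
```

```bash
python3 - <<'E'
from h import *
a=save('scene','f.png',(220,130,370,250),5)
E
```

```text
(no output)
```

View pics/f.png

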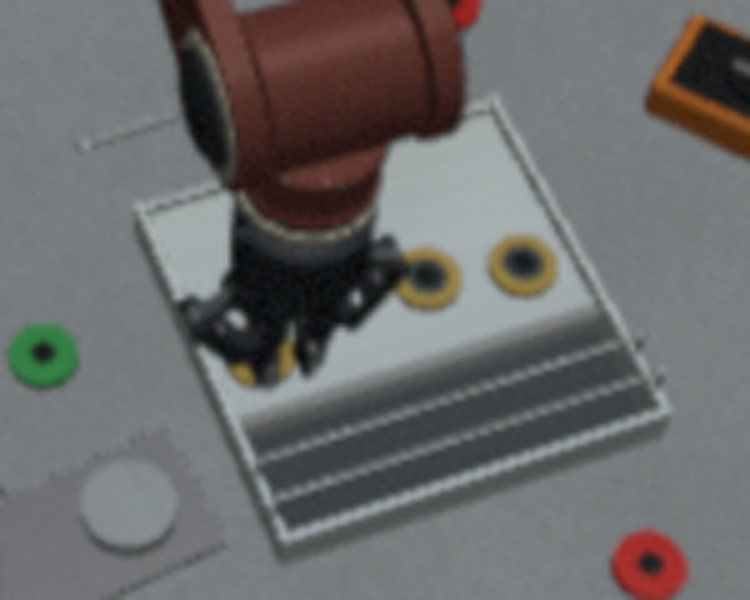

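The fingers passed over the spacer because, when partly open, the tips sit higher than the TCP. I'll go back behind it and lower until they touch the deck.

Emit:
step_arm(moves=[[[0,0,1.5,0],[-3,-0.1,0,0],[-3,-0.1,0,0],[-2.8,-0.3,0,0],[0,0,-1.5,0],[0,0,-0.6,0],[0,0,0,0]]])

```text
t: 5.15
tool_pos: [0.5013, 0.0717, 0.0233]
tool_rot: [2.258, -2.181, -0.004]
contact_force: [-0.3, -0.6, -0.1]
opening: 0.017
```

Emit:
step_arm(moves=[[[0,0,-0.2,0],[0,0,-0.2,0],[0,0,0,0],[0,0,0,0]]])

```text
t: 5.48
tool_pos: [0.5037, 0.0716, 0.0212]
tool_rot: [-2.26, 2.182, -0.0]
contact_force: [0.0, -0.3, -0.6]
opening: 0.0171
```

Emit:
step_arm(moves=[[[0,0,-0.15,0],[0,0,-0.1,0],[0,0,0,0],[0,0,0,0]]])

```text
t: 5.82
tool_pos: [0.5031, 0.0717, 0.0184]
tool_rot: [2.26, -2.182, -0.0]
contact_force: [-0.5, 0.2, 1.0]
opening: 0.0172
```

Emit:
step_arm(moves=[[[0,0,-0.12,0],[0,0,0,0],[0,0,0,0]]])

```text
t: 6.07
tool_pos: [0.503, 0.0717, 0.0172]
tool_rot: [2.26, -2.182, -0.0]
contact_force: [-0.6, -0.3, -0.2]
opening: 0.0169
```

Emit:
step_arm(moves=[[[0,0,-0.12,0],[0,0,0,0],[0,0,0,0]]])

```text
t: 6.32
tool_pos: [0.503, 0.0717, 0.016]
tool_rot: [2.26, -2.182, -0.0]
contact_force: [-0.6, 0.1, -0.9]
opening: 0.0167
```

Emit:
step_arm(moves=[[[0,0,-0.12,0],[0,0,0,0],[0,0,0,0]]])

```text
t: 6.57
tool_pos: [0.503, 0.0717, 0.0148]
tool_rot: [2.26, -2.182, -0.0]
contact_force: [-0.1, -0.5, -0.2]
opening: 0.0172
```

Emit:
step_arm(moves=[[[0,0,-0.12,0],[0,0,0,0],[0,0,0,0]]])

```text
t: 6.82
tool_pos: [0.503, 0.0717, 0.0136]
tool_rot: [2.26, -2.182, -0.0]
contact_force: [0.5, 0.4, -0.4]
opening: 0.017
```

Emit:
step_arm(moves=[[[0,0,-0.1,0],[0,0,0,0],[0,0,-0.1,0],[0,0,0,0],[0,0,0,0]]])

```text
t: 7.23
tool_pos: [0.503, 0.0717, 0.0116]
tool_rot: [2.26, -2.182, -0.0]
contact_force: [-0.2, -0.5, 0.0]
opening: 0.0172
```

```bash
python3 - <<'E'
from h import *
save('scene','g.png',(235,140,325,212),8)
E
```

```text
(no output)
```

View pics/g.png

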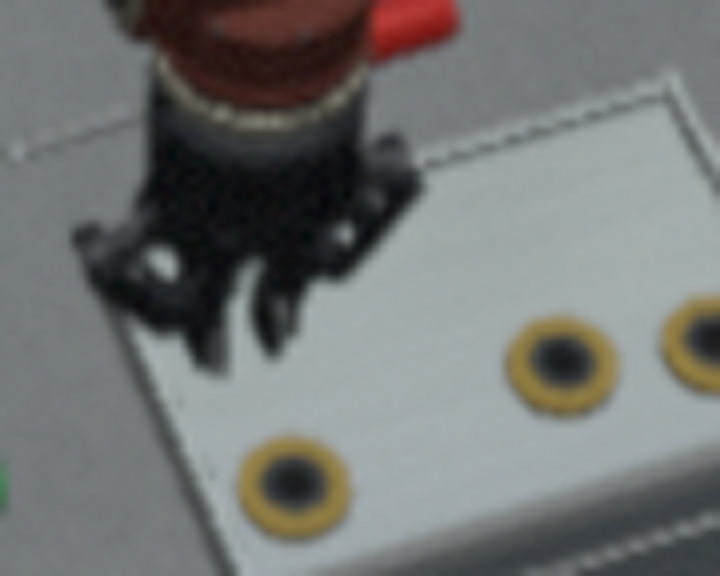

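```bash
python3 - <<'E'
from h import *
o=readout.get_obs();print(o['tool_pos'],o['contact_force'])
for z in(.0116,.022,.03):
  for y in(.0585,.085):print(z,y,((proj('scene',[.514,y,z])-[235,140])*8).round(0))
E
```

```text
[0.50306714 0.07166926 0.01165327] [-0.15093142 -0.29631483  0.40734048]
0.0116 0.0585 [213. 421.]
0.0116 0.085 [277. 403.]
0.022 0.0585 [214. 407.]
0.022 0.085 [279. 389.]
0.03 0.0585 [215. 396.]
0.03 0.085 [280. 378.]
```

Emit:
step_arm(moves=[[[0,0,-0.1,0],[0,0,0,0],[0,0,-0.1,0],[0,0,0,0],[0,0,0,0]]])

```text
t: 7.7
tool_pos: [0.503, 0.0717, 0.0096]
tool_rot: [2.26, -2.182, -0.0]
contact_force: [0.1, 0.4, 0.1]
opening: 0.017
```

Emit:
step_arm(moves=[[[0,0,-0.1,0],[0,0,0,0],[0,0,-0.1,0],[0,0,0,0],[0,0,0,0]]])

```text
t: 8.12
tool_pos: [0.503, 0.0717, 0.0076]
tool_rot: [2.26, -2.182, -0.0]
contact_force: [-0.3, 0.5, -0.2]
opening: 0.0169
```

```bash
python3 - <<'E'
from h import *
for P,ob in(([.5927,.0766,.0317],(290,372)),([.5073,.0704,.0241],(229,271))):
  for dx,dz in((0,0),(.011,0),(0,.01),(0,.02)): print(((proj('scene',np.array(P)+[dx,0,dz])-[220,130])*5).round(0),ob)
im=save('top','h.png',(170,150,270,245),6)
E
```

```text
[281. 395.] (290, 372)
[288. 411.] (290, 372)
[282. 387.] (290, 372)
[283. 379.] (290, 372)
[223. 289.] (229, 271)
[229. 303.] (229, 271)
[224. 280.] (229, 271)
[225. 271.] (229, 271)
```

View pics/h.png

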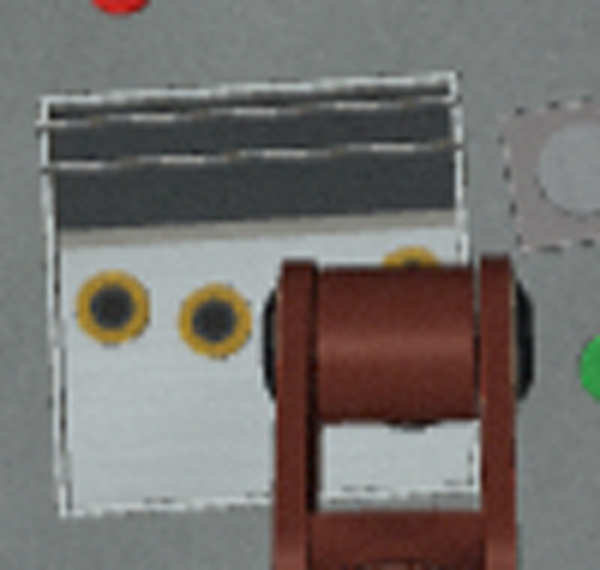

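Emit:
step_arm(moves=[[[0,0,-0.1,0],[0,0,0,0],[0,0,-0.1,0],[0,0,0,0],[0,0,0,0]]])

```text
t: 8.58
tool_pos: [0.503, 0.0717, 0.0056]
tool_rot: [2.26, -2.182, -0.0]
contact_force: [0.0, 0.4, -0.2]
opening: 0.0174
```

Emit:
step_arm(moves=[[[0,0,-0.1,0],[0,0,0,0],[0,0,-0.1,0],[0,0,0,0],[0,0,0,0]]])

```text
t: 9.0
tool_pos: [0.503, 0.0717, 0.0036]
tool_rot: [2.26, -2.182, -0.0]
contact_force: [0.2, -0.8, -0.6]
opening: 0.017
```

Emit:
step_arm(moves=[[[0,0,-0.1,0],[0,0,0,0],[0,0,-0.1,0],[0,0,0,0],[0,0,0,0]]])

```text
t: 9.42
tool_pos: [0.5031, 0.0717, 0.0016]
tool_rot: [2.26, -2.182, -0.0]
contact_force: [-0.6, -0.0, 0.5]
opening: 0.017
```

Emit:
step_arm(moves=[[[0,0,-0.1,0],[0,0,0,0],[0,0,-0.1,0],[0,0,0,0],[0,0,0,0]]])

```text
t: 9.83
tool_pos: [0.503, 0.0717, -0.0004]
tool_rot: [2.26, -2.182, -0.0]
contact_force: [1.0, 0.7, 0.3]
opening: 0.0171
```

```bash
python3 - <<'E'
from h import *
save('scene','i.png',(245,140,320,200),8)
E
```

```text
(no output)
```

View pics/i.png

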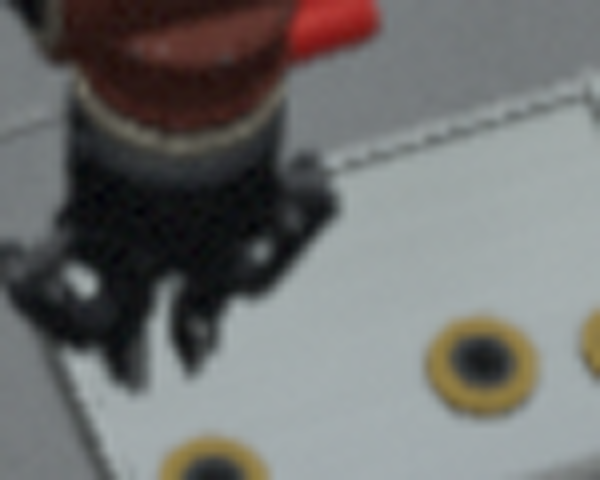

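Emit:
step_arm(moves=[[[0,0,-0.1,0],[0,0,0,0],[0,0,-0.1,0],[0,0,0,0],[0,0,0,0]]])

```text
t: 10.3
tool_pos: [0.503, 0.0717, -0.0024]
tool_rot: [2.26, -2.182, -0.0]
contact_force: [-0.6, 0.4, -1.0]
opening: 0.0172
```

Emit:
step_arm(moves=[[[0,0,-0.1,0],[0,0,0,0],[0,0,-0.1,0],[0,0,0,0],[0,0,0,0]]])

```text
t: 10.72
tool_pos: [0.503, 0.0717, -0.0044]
tool_rot: [2.26, -2.182, -0.0]
contact_force: [-0.3, -0.3, 0.9]
opening: 0.0173
```

Emit:
step_arm(moves=[[[0,0,-0.1,0],[0,0,0,0],[0,0,-0.1,0],[0,0,0,0],[0,0,0,0]]])

```text
t: 11.13
tool_pos: [0.503, 0.0717, -0.0064]
tool_rot: [2.26, -2.182, -0.0]
contact_force: [-0.5, 0.2, -0.1]
opening: 0.0168
```

Emit:
step_arm(moves=[[[0,0,-0.1,0],[0,0,0,0],[0,0,-0.1,0],[0,0,0,0],[0,0,0,0]]])

```text
t: 11.55
tool_pos: [0.503, 0.0717, -0.0084]
tool_rot: [2.26, -2.182, -0.0]
contact_force: [0.1, -0.3, -0.1]
opening: 0.0171
```

```bash
python3 - <<'E'
from h import *
o=readout.get_obs();print(o)
E
```

```text
{'t': 11.55, 'q': array([-5.04118445e-03,  4.44513810e-03,  2.03523760e+00,  2.13335970e-05,
        1.10205783e+00,  1.53093295e+00]), 'dq': array([-0.00042757, -0.00115413, -0.00410777, -0.00067394,  0.00117082,
       -0.00025649]), 'effort': array([-1.86644684e-03, -3.11896920e+01, -3.10000992e+01, -4.79834540e-06,
       -5.62993228e-04, -1.41091414e-05]), 'tool_pos': array([ 0.50304555,  0.07167091, -0.00838515]), 'tool_rot': array([ 2.25970639e+00, -2.18237842e+00, -1.88591603e-04]), 'contact_force': array([ 0.1314369 , -0.34967142, -0.12296342]), 'wrist_torque': array([-0.01016083,  0.0251075 ,  0.01915994]), 'opening': 0.01712836205511629}
```

Emit:
step_arm(moves=[[[0,0,-0.1,0],[0,0,0,0],[0,0,-0.1,0],[0,0,0,0],[0,0,-0.1,0],[0,0,0,0],[0,0,0,0]]])

```text
t: 12.13
tool_pos: [0.5033, 0.0717, -0.0101]
tool_rot: [2.26, -2.182, -0.0]
contact_force: [-3.8, 0.2, 9.3]
opening: 0.0173
```

```bash
python3 - <<'E'
from h import *
im=viewer.get_image('scene');im2=viewer.get_image('top')
print(proj('top',[0,0,.3]),proj('top',[.503,.0717,.3]))
a=cv2.resize(im[145:200,245:320],None,fx=8,fy=8,interpolation=cv2.INTER_CUBIC)
for x in(.49,.503,.514):
  for z in(0.002,.022,.042):
    p=(proj('scene',[x,.0717,z])-[245,145]+.5)*8;cv2.circle(a,tuple(int(v) for v in p),2,{.49:(0,0,255),.503:(0,255,0),.514:(255,0,0)}[x],-1)
cv2.imwrite('pics/j.png',a)
E
```

```text
[265.2761652  380.10608936] [236.79006385 207.91339994]
```

View pics/j.png

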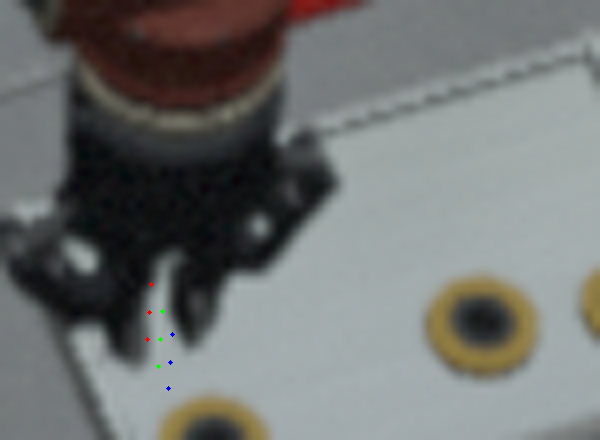

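```bash
python3 - <<'E'
from h import *
o=readout.get_obs();print(o['tool_pos'],o['contact_force'],o['wrist_torque'])
E
```

```text
[ 0.50330838  0.07165647 -0.01006169] [-4.01962487 -0.28540514  8.53638376] [-0.07627681  0.81635436 -0.00120658]
```

Emit:
step_arm(moves=[[[0,0,0.3,0],[0,0,0,0],[0,0,0,0]]])

```text
t: 12.48
tool_pos: [0.5032, 0.0716, -0.0083]
tool_rot: [-2.26, 2.182, -0.0]
contact_force: [-0.5, -0.6, 0.0]
opening: 0.0167
```

Emit:
step_arm(moves=[[[0.5,0.2,0.15,0],[1,0.035,0,0],[1,0.035,0,0],[1,0.035,0,0],[1,0.035,0,0],[0.8,0.03,0,0],[0,0,0,0]]])

```text
t: 13.07
tool_pos: [0.5584, 0.0753, -0.0065]
tool_rot: [-2.259, 2.182, -0.002]
contact_force: [0.1, -1.2, 0.1]
opening: 0.0171
```

```bash
cat >> h.py <<'E'
def brass():
    T=np.array([.57574,.16489]);R=np.array([[.99935,-.03599],[.03599,.99935]])
    for cam,b in(('top',(165,150,265,245)),('scene',(245,150,360,245))):
        im=viewer.get_image(cam);hsv=cv2.cvtColor(im,cv2.COLOR_BGR2HSV)
        m=cv2.inRange(hsv,(12,80,40),(35,255,255));k=np.zeros_like(m);k[b[1]:b[3],b[0]:b[2]]=1;m=m*k
        m=cv2.morphologyEx(m,cv2.MORPH_CLOSE,np.ones((5,5)))
        n,l,s,c=cv2.connectedComponentsWithStats(m)
        for i in range(1,n):
            if s[i,4]>12: print(cam,'px',c[i].round(1),'area',s[i,4],'tray deck',((ray(cam,c[i],.028)[:2]-T)@R).round(3),'pocket',((ray(cam,c[i],.010)[:2]-T)@R).round(3))
E
python3 - <<'E'
from h import *
brass()
E
```

```text
top px [188.4 200.7] area 91 tray deck [-0.022  0.091] pocket [-0.02   0.093]
top px [205.2 203. ] area 82 tray deck [-0.034  0.031] pocket [-0.033  0.033]
scene px [355.3 151.9] area 45 tray deck [-0.097  0.234] pocket [-0.107  0.244]
scene px [324. 183.] area 96 tray deck [-0.023  0.086] pocket [-0.032  0.094]
scene px [305.1 185.7] area 89 tray deck [-0.034  0.027] pocket [-0.043  0.034]
scene px [275.4 209.8] area 108 tray deck [ 0.014 -0.091] pocket [ 0.005 -0.086]
```

Emit:
step_arm(moves=[[[0.8,0.03,0.1,0],[0.8,0.03,0.25,0],[0.8,0.03,0.2,0],[0.8,0.03,0.05,0],[0.8,0.03,0,0],[0.5,0.02,0,0],[0,0,0,0],[0,0,0,0]]])

```text
t: 13.83
tool_pos: [0.6014, 0.0771, -0.001]
tool_rot: [2.26, -2.182, -0.0]
contact_force: [0.3, 1.1, 0.2]
opening: 0.0174
```

```bash
python3 - <<'E'
from h import *
brass()
E
```

```text
top px [188.4 200.8] area 90 tray deck [-0.022  0.091] pocket [-0.021  0.093]
top px [205.2 203. ] area 82 tray deck [-0.034  0.031] pocket [-0.033  0.033]
scene px [355.4 152. ] area 46 tray deck [-0.096  0.234] pocket [-0.107  0.244]
scene px [324. 183.] area 96 tray deck [-0.023  0.086] pocket [-0.032  0.094]
scene px [304.7 185.8] area 83 tray deck [-0.034  0.026] pocket [-0.044  0.033]
scene px [278.6 220.5] area 108 tray deck [ 0.05  -0.096] pocket [ 0.042 -0.091]
```

Emit:
step_arm(moves=[[[0.6,0.02,0,0],[0.6,0.02,0,0],[0,0,0,0],[-1,-0.03,0.5,0],[-2,-0.07,2,0],[-3,0,2,0],[0,0,0,0]]])

```text
t: 14.52
tool_pos: [0.5518, 0.0768, 0.0474]
tool_rot: [-2.259, 2.181, -0.003]
contact_force: [2.0, 0.8, -0.2]
opening: 0.0171
```

```bash
python3 - <<'E'
from h import *
brass()
save('scene','k.png',(245,150,345,240),6)
E
```

```text
top px [237.2 175.5] area 17 tray deck [ 0.058 -0.088] pocket [ 0.06  -0.088]
top px [188.4 200.7] area 92 tray deck [-0.022  0.091] pocket [-0.02   0.093]
top px [205.2 203.1] area 81 tray deck [-0.034  0.031] pocket [-0.033  0.033]
scene px [355.5 151.8] area 41 tray deck [-0.097  0.235] pocket [-0.107  0.244]
scene px [324. 183.] area 96 tray deck [-0.023  0.086] pocket [-0.032  0.094]
scene px [304.8 185.7] area 83 tray deck [-0.034  0.026] pocket [-0.044  0.033]
scene px [278.6 220.5] area 104 tray deck [ 0.05  -0.096] pocket [ 0.042 -0.091]
```

View pics/k.png

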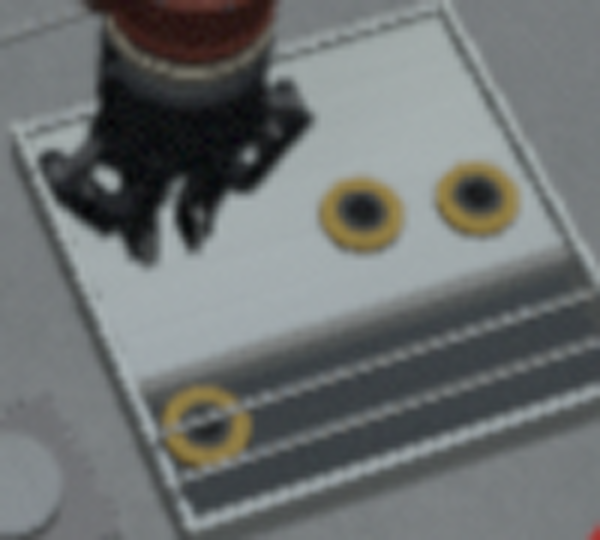

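Emit:
step_arm(moves=[[[-2,3.3,0,0],[-2,3.3,0,0],[-1.8,3.3,0,0],[-0.7,1.5,0,0],[0,0,-2.5,0],[0,0,-2,0],[0,0,-0.9,0],[0,0,0,0],[0,0,0,0]]])

```text
t: 15.42
tool_pos: [0.4888, 0.1907, -0.01]
tool_rot: [2.259, -2.182, -0.001]
contact_force: [0.4, 1.4, 1.8]
opening: 0.0173
```

Emit:
step_arm(moves=[[[0,0,0.35,0],[1,0.035,0,0],[1,0.035,0,0],[1,0.035,0,0],[1,0.035,0,0],[1,0.035,0,0],[1,0.035,0,0],[0.5,0.02,0,0],[0,0,0,0]]])

```text
t: 16.17
tool_pos: [0.5547, 0.1928, -0.006]
tool_rot: [-2.259, 2.182, -0.001]
contact_force: [-0.2, -0.6, -0.6]
opening: 0.0174
```

```bash
python3 - <<'E'
from h import *
brass()
E
```

```text
top px [237.6 179.6] area 87 tray deck [ 0.043 -0.089] pocket [ 0.045 -0.088]
scene px [355.3 151.9] area 43 tray deck [-0.097  0.234] pocket [-0.107  0.244]
scene px [324.4 183.7] area 80 tray deck [-0.02   0.086] pocket [-0.029  0.094]
scene px [311.3 198.2] area 103 tray deck [0.013 0.027] pocket [0.005 0.033]
scene px [278.6 220.5] area 106 tray deck [ 0.05  -0.096] pocket [ 0.042 -0.091]
```

Emit:
step_arm(moves=[[[0.8,0.03,0.1,0],[0.8,0.03,0.2,0],[0.8,0.03,0.2,0],[0.8,0.03,0.05,0],[0.8,0.03,0,0],[0.8,0.03,0,0],[0,0,0,0],[-1,-0.03,0.5,0],[-2,-0.07,2.5,0],[0,0,2.5,0]]])

```text
t: 17.1
tool_pos: [0.5663, 0.1931, 0.0513]
tool_rot: [2.255, -2.177, -0.008]
contact_force: [0.6, 1.3, 0.6]
opening: 0.0171
```

```bash
python3 - <<'E'
from h import *
brass();print(readout.get_obs()['tool_pos'])
E
```

```text
top px [237.5 179.5] area 86 tray deck [ 0.043 -0.089] pocket [ 0.045 -0.088]
top px [189.  202.9] area 56 tray deck [-0.03   0.089] pocket [-0.028  0.091]
scene px [355.3 151.8] area 43 tray deck [-0.097  0.234] pocket [-0.108  0.244]
scene px [324.9 183.5] area 77 tray deck [-0.02   0.088] pocket [-0.03   0.096]
scene px [315.3 210.5] area 93 tray deck [0.057 0.02 ] pocket [0.048 0.026]
scene px [278.6 220.5] area 106 tray deck [ 0.05  -0.096] pocket [ 0.042 -0.091]
[0.57404992 0.19432442 0.05886456]
```

Emit:
step_arm(moves=[[[-2.5,1.9,0,0],[-2.5,1.9,0,0],[-2.5,1.9,0,0],[-0.5,0,0,0],[0,0,0,0],[0,0,0,0]]])

```text
t: 17.7
tool_pos: [0.4914, 0.2504, 0.0539]
tool_rot: [-2.26, 2.182, -0.001]
contact_force: [0.2, -0.3, 0.8]
opening: 0.0171
```

```bash
python3 - <<'E'
from h import *
brass();print(readout.get_obs()['tool_pos'])
E
```

```text
top px [204.9 180.5] area 87 tray deck [0.047 0.028] pocket [0.049 0.03 ]
top px [237.5 179.5] area 86 tray deck [ 0.043 -0.089] pocket [ 0.045 -0.088]
top px [191.4 198.7] area 22 tray deck [-0.015  0.08 ] pocket [-0.014  0.082]
scene px [355.2 151.8] area 43 tray deck [-0.097  0.234] pocket [-0.108  0.244]
scene px [324.  182.9] area 97 tray deck [-0.023  0.086] pocket [-0.033  0.094]
scene px [315.  210.6] area 97 tray deck [0.056 0.019] pocket [0.048 0.026]
scene px [278.7 220.5] area 108 tray deck [ 0.05  -0.096] pocket [ 0.042 -0.091]
[0.49219206 0.25004508 0.05425225]
```

Emit:
step_arm(moves=[[[0,0,-3,0],[0,0,-2,0],[0,0,-1,0],[0,0,0,0],[1,0.035,0,0],[1,0.035,0,0],[1,0.035,0,0],[1,0.035,0,0],[1,0.035,0,0],[0,0,0,0]]])

```text
t: 18.63
tool_pos: [0.5441, 0.2526, -0.0044]
tool_rot: [-2.257, 2.181, -0.002]
contact_force: [0.2, -0.5, 1.1]
opening: 0.0172
```

```bash
python3 - <<'E'
from h import *
brass()
E
```

```text
top px [204.9 180.5] area 87 tray deck [0.047 0.028] pocket [0.049 0.03 ]
top px [237.6 179.6] area 87 tray deck [ 0.043 -0.089] pocket [ 0.045 -0.088]
scene px [355.4 151.8] area 42 tray deck [-0.097  0.234] pocket [-0.107  0.244]
scene px [328.  189.6] area 100 tray deck [0.003 0.088] pocket [-0.006  0.095]
scene px [315.2 210.6] area 99 tray deck [0.057 0.019] pocket [0.049 0.026]
scene px [278.7 220.5] area 109 tray deck [ 0.05  -0.096] pocket [ 0.042 -0.091]
```

Emit:
step_arm(moves=[[[1,0.035,0,0],[0.8,0.03,0.1,0],[0.8,0.03,0.2,0],[0.8,0.03,0.2,0],[0.8,0.03,0.05,0],[0.7,0.03,0,0],[0.6,0.02,0,0],[0,0,0,0],[-1.5,-0.05,1,0],[-1,-0.07,3,0]]])

```text
t: 19.57
tool_pos: [0.5665, 0.2517, 0.0342]
tool_rot: [2.252, -2.176, -0.008]
contact_force: [-1.1, -0.5, -0.8]
opening: 0.0172
```

Emit:
step_arm(moves=[[[-1,-3,3.5,0],[-1,-4,3.5,0],[0,-4,3.5,0],[0,-4,3.5,0],[0,-4,0,0],[0,-4,0,0],[0,-4,0,0],[0,-4,0,0],[0,-4,0,0],[0,-4,0,0]]], grip=0.3)

```text
t: 20.4
tool_pos: [0.5541, -0.1087, 0.1525]
tool_rot: [-2.26, 2.182, -0.001]
contact_force: [1.1, 0.5, 0.8]
opening: 0.0597
```

```bash
python3 - <<'E'
from h import *
brass()
print(readout.get_obs()['tool_pos'],readout.get_obs()['opening'])
im=viewer.get_image('scene');im2=viewer.get_image('top')
a=cv2.resize(im[195:245,255:355],(700,350),interpolation=cv2.INTER_CUBIC)
b=cv2.resize(im2[225:265,155:180],None,fx=1,fy=1) if 0 else cv2.resize(im2[155:205,170:260],(450,250),interpolation=cv2.INTER_CUBIC)
c=np.zeros((600,700,3),np.uint8);c[:350]=a;c[350:,:450]=b
cv2.imwrite('pics/l.png',c)
for cam in('scene','top'):
    for th,z in(('valve',.006),('valve',.06),('holder',0),('pedestal_top',.02),('cap_top',.118),('pad_top',.006),('station',0)): pin(cam,th,z,4,.3)
    for r in nets.masks_of(cam,'valve')[:3]: print(cam,'mask',r['confidence'],np.round(r['box'],1))
E
```

```text
top px [196.9 181.5] area 183 tray deck [0.045 0.057] pocket [0.048 0.059]
top px [237.6 179.6] area 87 tray deck [ 0.043 -0.089] pocket [ 0.045 -0.088]
scene px [355.2 151.9] area 45 tray deck [-0.097  0.234] pocket [-0.107  0.243]
scene px [323.7 206.9] area 196 tray deck [0.054 0.049] pocket [0.045 0.056]
scene px [278.7 220.6] area 106 tray deck [ 0.05  -0.096] pocket [ 0.042 -0.091]
[ 0.5542166  -0.11188075  0.15250231] 0.059791627438973295
scene valve [134.8 254.7] 0.68 [ 0.5951 -0.3522]
scene valve [226.  242.9] 0.63 [ 0.6403 -0.0945]
scene valve [278.9 219.8] 0.61 [0.6168 0.0779]
scene valve [134.8 254.7] 0.68 [ 0.6216 -0.3455]
scene valve [226.  242.9] 0.63 [ 0.6646 -0.0999]
scene valve [278.9 219.8] 0.61 [0.6423 0.0646]
scene holder [135.3 260. ] 0.64 [ 0.6087 -0.3546]
scene pedestal_top [243.6 228.4] 0.85 [ 0.6181 -0.0337]
scene pedestal_top [282.1 218.5] 0.64 [0.6223 0.085 ]
scene cap_top [202.9 232.8] 0.57 [ 0.6438 -0.1555]
scene station [331.4 202. ] 0.37 [0.6059 0.2556]
scene mask 0.5 [121.9 239.9 141.  257.9]
top valve [354.  180.7] 0.68 [ 0.6098 -0.3437]
top valve [354.  180.7] 0.68 [ 0.6036 -0.3325]
top holder [354.5 180.7] 0.67 [ 0.6105 -0.3467]
top holder [352.1 182.2] 0.53 [ 0.6052 -0.3378]
top pedestal_top [264.9 178.7] 0.57 [ 0.6236 -0.0202]
top cap_top [300.2 170.8] 0.44 [ 0.6355 -0.139 ]
top pad_top [238.2 177.9] 0.54 [0.6308 0.0762]
top station [285.6 173.2] 0.91 [ 0.6444 -0.0966]
```

View pics/l.png

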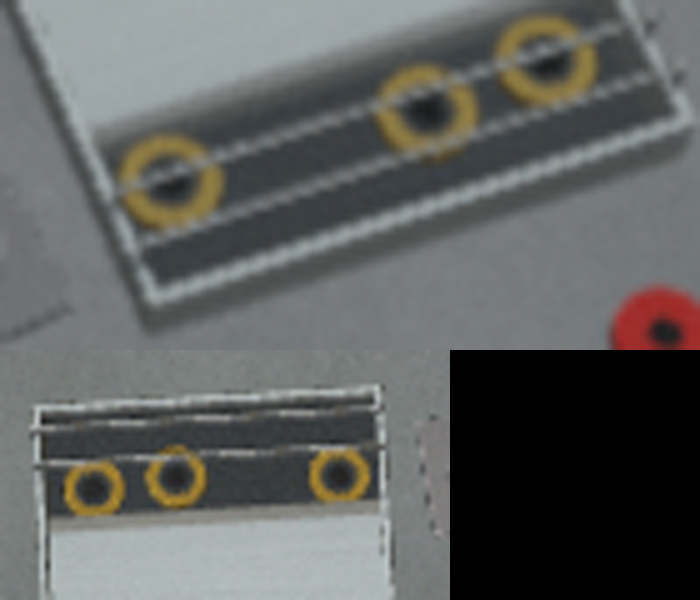

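```bash
python3 - <<'E'
from h import *
A=cv2.imread('pics/a.png');B=cv2.imread('pics/b.png')
def crop(I,x,y,w,h):  # coordinates in 1.5x image
    return cv2.resize(I[y:y+h,x:x+w],(w*4,h*4),interpolation=cv2.INTER_CUBIC)
c=np.zeros((600,800,3),np.uint8)
c[:300,:400]=crop(A,380,230,100,75)
c[:300,400:]=crop(B,290,325,110,75)[:, :400]
c[300:,:300]=crop(A,505,240,75,75)
c[300:,300:600]=crop(B,170,345,75,75)
c[300:,600:]=crop(A,474,318,50,60).repeat(1,0)[:240].__class__((1,)) if 0 else 0
c[300:540,600:]=crop(A,474,318,50,60)
cv2.imwrite('pics/m.png',c)
# cork segmentation
for n,I,b,cam in(('pad',A,(474,318,525,378),'top'),('pad',B,(205,275,260,320),'scene')):
    h=cv2.cvtColor(I,cv2.COLOR_BGR2HSV);m=cv2.inRange(h,(5,70,60),(25,255,255));k=np.zeros_like(m);k[b[1]:b[3],b[0]:b[2]]=1;m*=k
    p=np.argwhere(m)[:,::-1];ct=((p.max(0)+p.min(0))/2+.5)/1.5-.5;print(n,cam,len(p),ct,ray(cam,ct,.006).round(4))
E
```

```text
pad top 870 [331.5        231.16666667] [ 0.4293 -0.2548  0.006 ]
pad scene 998 [154.83333333 198.5       ] [ 0.4297 -0.2596  0.006 ]
```

View pics/m.png

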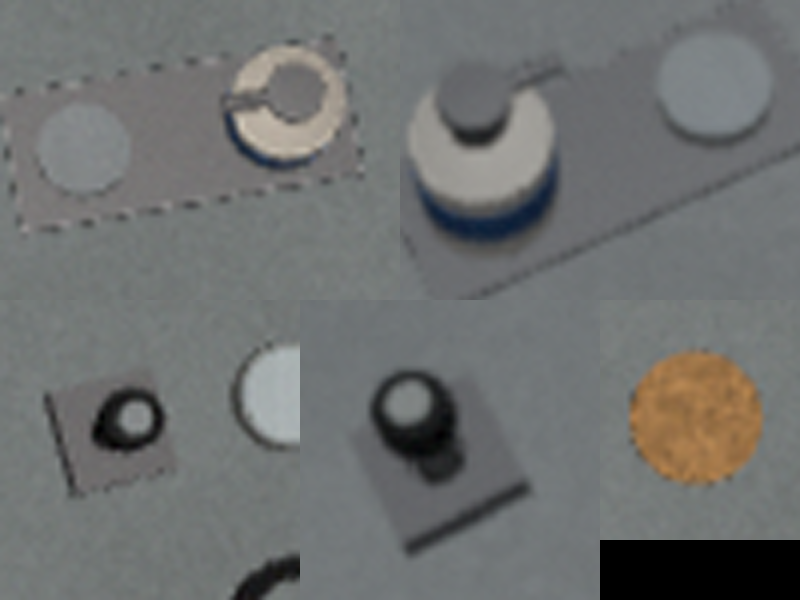

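```bash
python3 - <<'E'
from h import *
def tri(p,q,n):
    A=[];b=[]
    for cam,px in(('top',p),('scene',q)):
        o=ray(cam,px,1.0);d=ray(cam,px,0.)-o;d/=np.linalg.norm(d);P=np.eye(3)-np.outer(d,d);A.append(P);b.append(P@o)
    print(n,np.linalg.lstsq(np.vstack(A),np.hstack(b),rcond=None)[0].round(4))
for n,p,q,z in(('ped',(267.2,177.5),(245.5,230.5),.02),('cap',(302.7,168.5),(205.7,232.2),.118),('valve',(359.3,179.3),(130.7,246.7),.078)):
    print(n,ray('top',p,z).round(4),ray('scene',q,z).round(4));tri(p,q,n)
print('holder',ray('top',(354.8,181.8),.018))
o=readout.get_obs();print(o['tool_pos'],o['opening'])
E
```

```text
ped [ 0.6278 -0.0286  0.02  ] [ 0.6263 -0.0305  0.02  ]
ped [ 0.6273 -0.0297  0.0214]
cap [ 0.6431 -0.1478  0.118 ] [ 0.6443 -0.148   0.118 ]
cap [ 0.6434 -0.1479  0.1161]
valve [ 0.606  -0.3475  0.078 ] [ 0.6039 -0.3495  0.078 ]
valve [ 0.6055 -0.3481  0.0807]
holder [ 0.60439914 -0.34391796  0.018     ]
[ 0.55456974 -0.10687808  0.15248579] 0.05967409495776925
```

Emit:
step_arm(moves=[[[0.7,-3.4,0,0],[0.7,-3.4,0,0],[0.7,-3.4,0,0],[0.7,-3.4,0,0],[0.7,-3.4,0,0],[0.7,-3.4,0,0],[0.7,-3.4,0,0],[0,0,0,0],[0,0,0,0],[0,0,0,0]]], grip=0.4)

```text
t: 22.23
tool_pos: [0.6033, -0.3446, 0.152]
tool_rot: [-2.259, 2.183, 0.002]
contact_force: [-0.0, 0.1, 0.5]
opening: 0.0513
```

Emit:
step_arm(moves=[[[0.15,-0.35,-3,0],[0,0,-3,0],[0,0,-2,0],[0,0,-1,0],[0,0,0,0],[0,0,0,0]]])

```text
t: 22.73
tool_pos: [0.6052, -0.3475, 0.0629]
tool_rot: [-2.261, 2.181, 0.0]
contact_force: [0.1, 0.3, 0.8]
opening: 0.0515
```

```bash
python3 - <<'E'
from h import *
im=viewer.get_image('scene');b=(90,190,190,265)
a=cv2.resize(im[b[1]:b[3],b[0]:b[2]],None,fx=8,fy=8,interpolation=cv2.INTER_CUBIC)
T=readout.get_obs()['tool_pos'];print(T)
for dz in(0,.02,.032,.04):
    p=(proj('scene',T+[0,0,dz])-b[:2]+.5)*8;cv2.circle(a,tuple(int(v) for v in p),3,(0,0,255),-1)
cv2.imwrite('pics/n.png',a)
E
```

```text
[ 0.6060803  -0.34830256  0.06435236]
```

View pics/n.png

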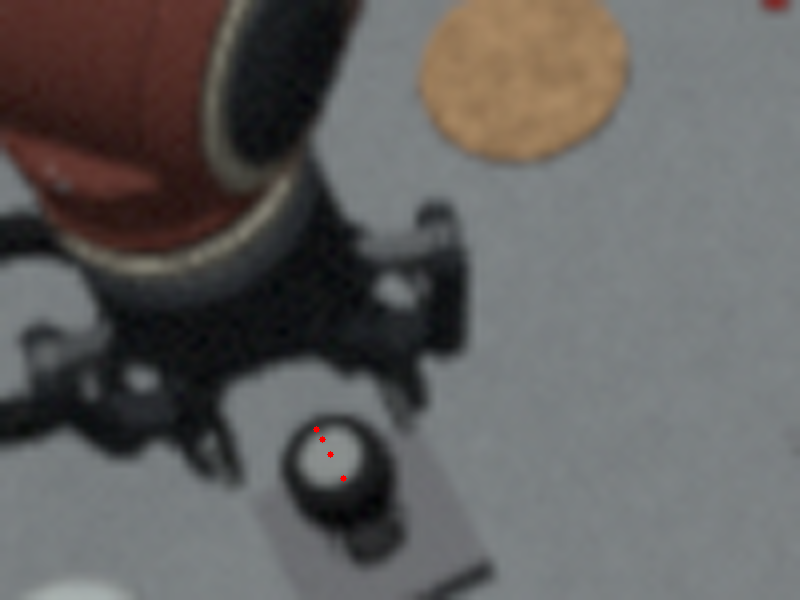

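Emit:
step_arm(moves=[[[0,0,-2,0],[0,0,-1.5,0],[0,0,-1,0],[0,0,-0.4,0],[0,0,0,0],[0,0,0,0]]])

```text
t: 23.28
tool_pos: [0.6052, -0.3484, 0.0136]
tool_rot: [-2.26, 2.183, -0.0]
contact_force: [-0.2, -0.3, -0.9]
opening: 0.0513
```

Emit:
step_arm(moves=[[[0,0,0,0],[0,0,0,0],[0,0,0,0],[0,0,0,0],[0,0,0,0],[0,0,0,0],[0,0,0,0],[0,0,0,0]]], grip=0.75, squeeze=25)

```text
t: 23.95
tool_pos: [0.6058, -0.3488, 0.0146]
tool_rot: [-2.26, 2.182, -0.003]
contact_force: [-0.2, 1.9, 5.1]
opening: 0.0356
```

Emit:
step_arm(moves=[[[0,0,0.5,0],[0,0,1,0],[0,0,2,0],[0,0,3,0],[0,0,3,0],[0,0,3,0],[0,0,2,0],[0,0,0.5,0],[0,0,0,0],[0,0,0,0]]])

```text
t: 24.78
tool_pos: [0.6044, -0.348, 0.162]
tool_rot: [2.26, -2.182, -0.003]
contact_force: [-0.2, 1.1, -2.4]
opening: 0.0355
```

Emit:
step_arm(moves=[[[-0.5,1,0,0],[-1,2,0,0],[-1,3,0,0],[-1,3,0,0],[-1,3,0,0],[0,3,0,0],[0,3,0,0],[1,3,0,0],[1,3,0,0],[1,3,0,0]]])

```text
t: 25.62
tool_pos: [0.5881, -0.076, 0.1607]
tool_rot: [2.258, -2.181, -0.006]
contact_force: [0.6, -0.0, -1.5]
opening: 0.0357
```

Emit:
step_arm(moves=[[[1,2.5,0,0],[1,1.5,0,0],[0.8,0.8,0,0],[0.3,0,0,0],[0,0,0,0],[0,0,0,0],[0,0,0,0],[0,0,0,0]]])

```text
t: 26.28
tool_pos: [0.6207, -0.0314, 0.1633]
tool_rot: [2.258, -2.184, -0.0]
contact_force: [-0.4, 0.7, -0.7]
opening: 0.0352
```

```bash
python3 - <<'E'
from h import *
o=readout.get_obs();print(o['tool_pos'],o['opening'],o['contact_force'])
im=save('scene','o.png',(200,150,300,250),6)
for r in nets.masks_of('scene','valve')[:3]: print(r['confidence'],r['box'])
pin('scene','valve',o['tool_pos'][2]-.008)
E
```

```text
[ 0.62065532 -0.03140267  0.16333049] 0.03524296420642058 [-0.44575795  0.70046342 -0.70817176]
0.52 [235.8, 186.0, 252.4, 207.3]
0.45 [78.8, 220.0, 109.1, 246.4]
scene valve [241.3 207. ] 0.76 [ 0.6204 -0.0408]
```

Emit:
step_arm(moves=[[[0.3,0.1,-2,0],[0.3,0.1,-3,0],[0,0,-3,0],[0,0,-2.5,0],[0,0,-1.5,0],[0,0,-0.7,0],[0,0,-0.2,0],[0,0,0,0],[0,0,0,0],[0,0,0,0]]])

```text
t: 27.27
tool_pos: [0.6285, -0.0286, 0.0365]
tool_rot: [-2.258, 2.181, -0.004]
contact_force: [-0.3, 0.2, -1.1]
opening: 0.0353
```

```bash
python3 - <<'E'
from h import *
o=readout.get_obs();print(o['tool_pos'],o['opening'],o['contact_force'])
im=viewer.get_image('scene');b=(205,185,285,245)
a=cv2.resize(im[b[1]:b[3],b[0]:b[2]],None,fx=10,fy=10,interpolation=cv2.INTER_CUBIC)
f=o['tool_pos']*[1,1,0]
for X,c in((f+[0,0,.025],(0,0,255)),([.627,-.0295,.02],(0,255,0))):
    p=(proj('scene',X)-b[:2]+.5)*10;cv2.circle(a,tuple(int(v) for v in p),3,c,-1)
th=np.linspace(0,6.28,60);P=[(proj('scene',[.627+.028*np.cos(t),-.0295+.028*np.sin(t),.02])-b[:2]+.5)*10 for t in th]
cv2.polylines(a,[np.int32(P)],True,(0,255,0),1)
P=[(proj('scene',f+[.011*np.cos(t),.011*np.sin(t),.025])-b[:2]+.5)*10 for t in th]
cv2.polylines(a,[np.int32(P)],True,(0,0,255),1)
cv2.imwrite('pics/p.png',a)
E
```

```text
[ 0.62852106 -0.02862807  0.03654292] 0.035305991116040956 [-0.28523414  0.16329078 -1.12084137]
```

View pics/p.png

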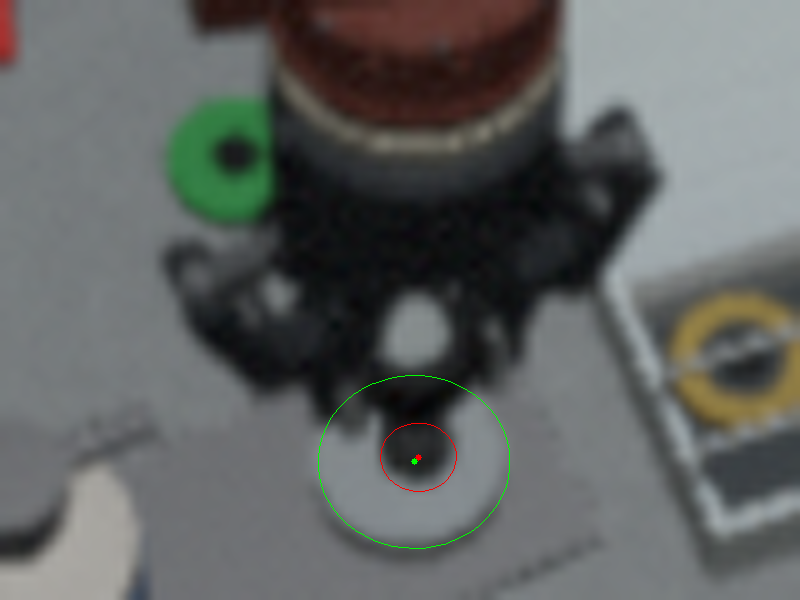

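Emit:
step_arm(moves=[[[0,0,-0.3,0],[0,0,-0.2,0],[0,0,-0.1,0],[0,0,0,0],[0,0,0,0]]])

```text
t: 27.73
tool_pos: [0.6272, -0.0283, 0.0287]
tool_rot: [-2.26, 2.182, -0.0]
contact_force: [0.7, -0.2, 1.2]
opening: 0.0352
```

Emit:
step_arm(moves=[[[0,0,-0.08,0],[0,0,0,0],[0,0,0,0]]])

```text
t: 27.98
tool_pos: [0.6277, -0.0283, 0.0286]
tool_rot: [-2.259, 2.182, -0.001]
contact_force: [-1.4, 1.4, 5.4]
opening: 0.0352
```

Emit:
step_arm(moves=[[[0,0,-0.08,0],[0,0,0,0],[0,0,0,0]]])

```text
t: 28.23
tool_pos: [0.628, -0.0284, 0.0286]
tool_rot: [-2.259, 2.182, -0.002]
contact_force: [-1.7, 0.8, 8.3]
opening: 0.0355
```

Emit:
step_arm(moves=[[[0,0,0.1,0],[0,0,0,0],[0,0,0,0]]])

```text
t: 28.48
tool_pos: [0.6276, -0.0284, 0.0286]
tool_rot: [-2.259, 2.182, -0.001]
contact_force: [-0.6, 0.7, 5.3]
opening: 0.0352
```

Emit:
step_arm(moves=[[[0,0,0,0],[0,0,0,0],[0,0,0,0],[0,0,0,0]]], grip=0.52)

```text
t: 28.82
tool_pos: [0.6265, -0.0284, 0.0271]
tool_rot: [2.259, -2.182, -0.001]
contact_force: [-0.7, -0.9, -0.2]
opening: 0.0413
```

Emit:
step_arm(moves=[[[0,0,0,0],[0,0,0,0],[0,0,0,0],[0,0,1,0],[0,0,2,0],[0,0,3,0],[0,0,4,0],[0,0,4,0],[0,0,1,0],[0,0,0,0]]], grip=0.35)

```text
t: 29.65
tool_pos: [0.6304, -0.0289, 0.1851]
tool_rot: [-2.255, 2.178, -0.015]
contact_force: [-0.5, -0.6, -0.2]
opening: 0.0556
```

```bash
python3 - <<'E'
from h import *
o=readout.get_obs();print(o['tool_pos'],o['opening'],o['contact_force'])
brass()
for r in nets.masks_of('scene','valve')[:3]: print(r['confidence'],r['box'])
pin('scene','valve',.02)
def dark(cam,b,th=60):
    im=viewer.get_image(cam)[b[1]:b[3],b[0]:b[2]].max(2);ys,xs=np.where(im<th);print(len(xs),xs.min()+b[0],xs.max()+b[0],ys.min()+b[1],ys.max()+b[1])
print('expect head top',proj('scene',[.6275,-.0285,.092]),'foot',proj('scene',[.6275,-.0285,.02]))
save('scene','q.png',(205,185,285,245),10)
E
```

```text
[ 0.63041287 -0.02885515  0.18511449] 0.05561714843733952 [-0.47304042 -0.55757491 -0.20960405]
top px [196.8 181.5] area 184 tray deck [0.045 0.057] pocket [0.047 0.059]
top px [237.6 179.6] area 87 tray deck [ 0.043 -0.089] pocket [ 0.045 -0.088]
scene px [355.3 151.9] area 45 tray deck [-0.097  0.234] pocket [-0.107  0.244]
scene px [323.5 207. ] area 196 tray deck [0.054 0.048] pocket [0.046 0.055]
scene px [278.6 220.5] area 105 tray deck [ 0.05  -0.096] pocket [ 0.042 -0.091]
0.57 [326.4, 194.6, 340.0, 214.4]
0.5 [238.6, 212.6, 254.3, 233.6]
0.32 [199.3, 226.7, 218.7, 237.5]
scene valve [244.7 227.8] 0.69 [ 0.6172 -0.03  ]
scene valve [137.7 260. ] 0.46 [ 0.6203 -0.3457]
expect head top [246.4020977  219.12510925] foot [246.28514668 230.65572519]
```

Emit:
step_arm(moves=[[[0.4,-3,0,0],[0.4,-3,0,0],[0.4,-3,0,0],[0.4,-2.95,0,0],[0,0,0,0],[0,0,0,0],[0,0,0,0],[0,0,0,0],[0,0,0,0],[0,0,0,0]]], grip=1)

```text
t: 30.73
tool_pos: [0.643, -0.1468, 0.1777]
tool_rot: [2.261, -2.181, -0.0]
contact_force: [0.6, -0.8, -0.2]
opening: -0.0002
```

Emit:
step_arm(moves=[[[0,0,-3,0],[0,0,-2.5,0],[0,0,-1.5,0],[0,0,-0.7,0],[0,0,0,0],[0,0,0,0]]])

```text
t: 31.23
tool_pos: [0.6435, -0.1478, 0.1015]
tool_rot: [-2.26, 2.182, -0.001]
contact_force: [0.5, -0.4, 0.7]
opening: -0.0003
```

Emit:
step_arm(moves=[[[0,0,-0.3,0],[0,0,-0.3,0],[0,0,-0.2,0],[0,0,0,0],[0,0,0,0]]])

```text
t: 31.65
tool_pos: [0.6431, -0.1479, 0.093]
tool_rot: [-2.26, 2.182, -0.0]
contact_force: [-0.6, -0.5, 1.3]
opening: 0.0
```

Emit:
step_arm(moves=[[[0,0,-0.2,0],[0,0,-0.2,0],[0,0,0,0],[0,0,0,0]]])

```text
t: 31.98
tool_pos: [0.6429, -0.1478, 0.0885]
tool_rot: [2.26, -2.182, -0.001]
contact_force: [-0.3, 0.0, 0.3]
opening: -0.0001
```

Emit:
step_arm(moves=[[[0,0,-0.2,0],[0,0,0,0],[0,0,0,0]]])

```text
t: 32.23
tool_pos: [0.6429, -0.1478, 0.0867]
tool_rot: [2.26, -2.182, -0.0]
contact_force: [-0.5, -0.7, -0.0]
opening: -0.0001
```

Emit:
step_arm(moves=[[[0,0,-0.2,0],[0,0,0,0],[0,0,0,0]]])

```text
t: 32.48
tool_pos: [0.6433, -0.1479, 0.0853]
tool_rot: [-2.26, 2.182, -0.001]
contact_force: [-0.2, 0.5, 1.6]
opening: 0.0002
```

Emit:
step_arm(moves=[[[0,0,-0.2,0],[0,0,0,0],[0,0,0,0]]])

```text
t: 32.73
tool_pos: [0.6434, -0.148, 0.0833]
tool_rot: [-2.26, 2.182, -0.001]
contact_force: [-0.2, -0.5, 3.4]
opening: 0.0003
```

Emit:
step_arm(moves=[[[0,0,-0.2,0],[0,0,-0.2,0],[0,0,-0.1,0],[0,0,0,0],[0,0,0,0]]])

```text
t: 33.15
tool_pos: [0.6435, -0.148, 0.0787]
tool_rot: [-2.259, 2.182, -0.001]
contact_force: [-0.7, 0.5, 5.3]
opening: 0.0
```

Emit:
step_arm(moves=[[[0,0,-0.15,0],[0,0,0,0],[0,0,0,0]]])

```text
t: 33.4
tool_pos: [0.6434, -0.148, 0.0777]
tool_rot: [-2.26, 2.182, -0.001]
contact_force: [-1.4, 1.5, 9.2]
opening: -0.0003
```

Emit:
step_arm(moves=[[[0,0,-0.12,0],[0,0,0,0],[0,0,0,0],[0,0,0,0],[0,0,0,0],[0,0,0,0],[0,0,0,0],[0,0,0,0],[0,0,0,0]]])

```text
t: 34.15
tool_pos: [0.6435, -0.148, 0.0776]
tool_rot: [-2.26, 2.182, -0.001]
contact_force: [-6.0, 2.0, 11.8]
opening: -0.0003
```

Emit:
step_arm(moves=[[[0,0,0.5,0],[0,0,0.8,0],[0,0,2,0],[0,0,3,0],[0,0,3.5,0],[-0.4,3,0,0],[-0.4,3,0,0],[-0.4,3,0,0],[-0.4,2.95,0,0],[0,0,0,0]]], grip=0.4)

```text
t: 34.98
tool_pos: [0.6257, -0.0236, 0.1721]
tool_rot: [-2.264, 2.177, 0.005]
contact_force: [0.6, 0.2, -0.1]
opening: 0.0513
```

```bash
python3 - <<'E'
from h import *
o=readout.get_obs();print(o['tool_pos'],o['opening'],o['contact_force'])
brass()
for r in nets.masks_of('scene','valve')[:3]: print(r['confidence'],r['box'])
E
```

```text
[ 0.62571755 -0.02363711  0.17210193] 0.051253396180422885 [ 0.56936366  0.21206429 -0.1414806 ]
top px [230.2 178.9] area 97 tray deck [ 0.047 -0.063] pocket [ 0.049 -0.062]
top px [196.9 181.5] area 184 tray deck [0.045 0.057] pocket [0.047 0.059]
scene px [355.5 152. ] area 43 tray deck [-0.096  0.234] pocket [-0.107  0.244]
scene px [323.4 207. ] area 197 tray deck [0.054 0.048] pocket [0.046 0.055]
scene px [286.8 218.5] area 86 tray deck [ 0.052 -0.071] pocket [ 0.044 -0.066]
0.61 [242.0, 210.8, 253.8, 234.0]
```

Emit:
step_arm(moves=[[[0.1,-0.4,0,0],[0,0,-3,0],[0,0,-3,0],[0,0,0,0],[0,0,0,0]]])

```text
t: 35.55
tool_pos: [0.6264, -0.0334, 0.1107]
tool_rot: [2.256, -2.182, -0.007]
contact_force: [-0.1, 0.3, 0.5]
opening: 0.0513
```

```bash
python3 - <<'E'
from h import *
o=readout.get_obs();print(o['tool_pos'],o['opening'])
brass()
for r in nets.masks_of('scene','valve')[:3]: print(r['confidence'],r['box'])
save('scene','r.png',(205,185,305,260),8)
E
```

```text
[ 0.62637237 -0.03336082  0.11074297] 0.05131889526021452
top px [230.2 179.2] area 90 tray deck [ 0.046 -0.062] pocket [ 0.048 -0.061]
top px [196.9 181.5] area 183 tray deck [0.045 0.057] pocket [0.048 0.059]
scene px [355.4 152. ] area 45 tray deck [-0.096  0.234] pocket [-0.107  0.244]
scene px [323.7 206.9] area 193 tray deck [0.054 0.049] pocket [0.046 0.056]
scene px [286.8 218.5] area 86 tray deck [ 0.052 -0.071] pocket [ 0.044 -0.066]
0.65 [240.9, 216.3, 254.2, 230.8]
```

Emit:
step_arm(moves=[[[0.05,0.45,0,0],[0,0,-2.5,0],[0,0,-2.5,0],[0,0,-1.8,0],[0,0,-1,0],[0,0,0,0],[0,0,0,0],[0,0,0,0]]])

```text
t: 36.42
tool_pos: [0.63, -0.028, 0.0372]
tool_rot: [-2.259, 2.181, -0.004]
contact_force: [0.7, -0.4, 1.2]
opening: 0.0514
```

Emit:
step_arm(moves=[[[-0.2,-0.05,-0.5,0],[0,0,-0.4,0],[0,0,0,0],[0,0,0,0]]])

```text
t: 36.75
tool_pos: [0.6263, -0.0283, 0.026]
tool_rot: [2.26, -2.182, -0.001]
contact_force: [-0.3, 0.2, 0.3]
opening: 0.0511
```

Emit:
step_arm(moves=[[[0,0,0,0],[0,0,0,0],[0,0,0,0],[0,0,0,0],[0,0,0,0],[0,0,0,0],[0,0,0,0],[0,0,0,0]]], grip=0.75)

```text
t: 37.42
tool_pos: [0.6268, -0.0283, 0.0264]
tool_rot: [-2.26, 2.182, -0.0]
contact_force: [-0.7, 1.3, 2.0]
opening: 0.0353
```

Emit:
step_arm(moves=[[[0,0,0.5,0],[0,0,1,0],[0,0,2,0],[0,0,3,0],[0,0,3,0],[0,0,2,0],[0,0,1,0],[0,0,0,0],[-0.7,-0.8,0,0],[-1.5,-1.7,0,0]]])

```text
t: 38.25
tool_pos: [0.6036, -0.0525, 0.1489]
tool_rot: [2.261, -2.179, -0.004]
contact_force: [-0.0, 0.2, -1.0]
opening: 0.0351
```

Emit:
step_arm(moves=[[[-2.1,-2.5,0,0],[-2.1,-2.5,0,0],[-2.1,-2.5,0,0],[-2.1,-2.5,0,0],[-2.1,-2.5,0,0],[-2.1,-2.5,0,0],[-2.1,-2.5,0,0],[-1.6,-1.8,0,0],[-0.9,-0.9,0,0],[-0.3,-0.3,0,0]]])

```text
t: 39.08
tool_pos: [0.4263, -0.259, 0.1483]
tool_rot: [2.255, -2.185, -0.008]
contact_force: [0.1, 0.4, -1.2]
opening: 0.0356
```

Emit:
step_arm(moves=[[[0,0,-2,0],[0,0,-3,0],[0,0,-2.5,0],[0,0,-1.5,0],[0,0,-0.5,0],[0,0,0,0],[0,0,0,0],[0,0,0,0]]])

```text
t: 39.75
tool_pos: [0.4304, -0.2588, 0.0574]
tool_rot: [-2.26, 2.182, -0.003]
contact_force: [-0.0, -0.0, -0.7]
opening: 0.0347
```

```bash
python3 - <<'E'
from h import *
o=readout.get_obs();print(o['tool_pos'],o['opening'],o['contact_force'])
im=viewer.get_image('scene')
h=cv2.cvtColor(im,cv2.COLOR_BGR2HSV);m=cv2.inRange(h,(5,70,60),(25,255,255))[183:215,135:175]
p=np.argwhere(m)[:,::-1]+[135,183];print('cork box',p.min(0),p.max(0),'expect ctr',proj('scene',[.4295,-.257,.006]))
E
```

```text
[ 0.43041031 -0.25884705  0.05742057] 0.0346776484929953 [-0.01322249 -0.01684264 -0.73299063]
cork box [143 188] [167 209] expect ctr [155.67094053 198.22717756]
```

Emit:
step_arm(moves=[[[-0.1,0.15,-1.5,0],[0,0,-1.3,0],[0,0,-0.7,0],[0,0,-0.3,0],[0,0,-0.1,0],[0,0,0,0],[0,0,0,0],[0,0,0,0]]])

```text
t: 40.47
tool_pos: [0.4292, -0.2573, 0.018]
tool_rot: [-2.26, 2.182, -0.002]
contact_force: [-0.2, 0.7, -1.4]
opening: 0.0353
```

Emit:
step_arm(moves=[[[0,0,-0.1,0],[0,0,-0.1,0],[0,0,0,0],[0,0,0,0]]])

```text
t: 40.8
tool_pos: [0.4285, -0.2568, 0.0151]
tool_rot: [2.26, -2.182, -0.0]
contact_force: [-0.7, 0.6, -1.5]
opening: 0.0353
```

Emit:
step_arm(moves=[[[0,0,-0.1,0],[0,0,0,0],[0,0,0,0]]])

```text
t: 41.05
tool_pos: [0.4285, -0.2568, 0.014]
tool_rot: [2.26, -2.182, -0.0]
contact_force: [-0.5, 0.2, -0.6]
opening: 0.0354
```

Emit:
step_arm(moves=[[[0,0,-0.1,0],[0,0,0,0],[0,0,0,0]]])

```text
t: 41.3
tool_pos: [0.4285, -0.2568, 0.0131]
tool_rot: [-2.26, 2.182, 0.0]
contact_force: [0.1, -0.0, -1.4]
opening: 0.0353
```

Emit:
step_arm(moves=[[[0,0,-0.1,0],[0,0,0,0],[0,0,0,0]]])

```text
t: 41.55
tool_pos: [0.4287, -0.257, 0.0124]
tool_rot: [-2.26, 2.182, -0.001]
contact_force: [0.5, -0.3, -0.1]
opening: 0.0353
```

Emit:
step_arm(moves=[[[0,0,-0.06,0],[0,0,0,0],[0,0,0,0]]])

```text
t: 41.8
tool_pos: [0.429, -0.257, 0.0123]
tool_rot: [-2.259, 2.182, -0.001]
contact_force: [-0.7, 1.5, 6.6]
opening: 0.0351
```

Contact, with 6.6 N on the wrist. Now I'll release and retreat.

Emit:
step_arm(moves=[[[0,0,0.03,0],[0,0,0,0],[0,0,0,0],[0,0,0,0],[0,0,0,0],[0,0,0,0]]], grip=0.52)

```text
t: 42.3
tool_pos: [0.4284, -0.2568, 0.0117]
tool_rot: [2.26, -2.182, -0.0]
contact_force: [0.1, 0.2, -1.1]
opening: 0.041
```

Emit:
step_arm(moves=[[[0,0,0,0],[0,0,0,0],[0,0,0,0],[0,0,1,0],[0,0,2,0],[0,0,3,0],[0,0,4,0],[0,0,4,0],[0,0,2,0],[0,0,0,0]]], grip=0.35)

```text
t: 43.13
tool_pos: [0.4317, -0.2594, 0.18]
tool_rot: [-2.259, 2.182, -0.02]
contact_force: [0.1, -0.1, -0.3]
opening: 0.0554
```

Emit:
step_arm(moves=[[[-1,-3.5,0,0],[-1,-3.5,0,0],[-1,-3.5,0,0],[-1,-3.5,0,0],[-1,-3.5,0,0],[-1,-3.5,0,0],[-1,-3.5,0,0],[-1,-3.5,0,0],[0,0,0,0],[0,0,0,0]]])

```text
t: 43.97
tool_pos: [0.3474, -0.5377, 0.1708]
tool_rot: [-2.256, 2.185, 0.003]
contact_force: [0.5, 0.4, -0.2]
opening: 0.0555
```

```bash
python3 - <<'E'
from h import *
brass()
for r in nets.masks_of('scene','valve')[:3]: print(r['confidence'],np.round(r['box'],1))
print('expect',proj('scene',[.429,-.257,.078]),proj('scene',[.429,-.257,.006]))
a=viewer.get_image('scene');b=viewer.get_image('top')
c=np.zeros((600,800,3),np.uint8)
R=lambda I,x,y,w,h,s:cv2.resize(I[y:y+h,x:x+w],(w*s,h*s),interpolation=cv2.INTER_CUBIC)
c[:350,:490]=R(a,255,195,70,50,7)[:, :490]
c[:350,490:]=R(a,325,195,44,50,7)[:, :310]
c[350:,:400]=R(a,130,170,50,31,8)[:, :400][:250] if 0 else R(a,130,175,50,40,8)[:250,:400]
c[350:,400:]=R(b,170,160,80,50,5)[:250,:400]
cv2.imwrite('pics/s.png',c)
E
```

```text
top px [230.2 178.9] area 96 tray deck [ 0.047 -0.063] pocket [ 0.05  -0.062]
top px [196.9 181.5] area 183 tray deck [0.045 0.057] pocket [0.048 0.059]
scene px [355.4 152. ] area 44 tray deck [-0.096  0.234] pocket [-0.107  0.244]
scene px [323.5 206.9] area 197 tray deck [0.054 0.048] pocket [0.045 0.055]
scene px [286.8 218.5] area 86 tray deck [ 0.052 -0.071] pocket [ 0.044 -0.066]
0.53 [247.4 149.9 354.  243.2]
0.5 [143.6 180.  159.1 200.4]
expect [151.41463754 185.63566284] [155.63714623 198.09394631]Traceback (most recent call last):
  File "<stdin>", line 9, in <module>
ValueError: could not broadcast input array from shape (350,308,3) into shape (350,310,3)
```

```bash
python3 - <<'E'
from h import *
a=viewer.get_image('scene');b=viewer.get_image('top')
R=lambda I,x,y,w,h,s:cv2.resize(I[y:y+h,x:x+w],(w*s,h*s),interpolation=cv2.INTER_CUBIC)
c=np.zeros((600,800,3),np.uint8)
c[:336,:784]=R(a,255,197,112,48,7)
c[340:580,:320]=R(a,130,175,40,30,8)
c[340:590,330:730]=R(b,170,160,80,50,5)
cv2.imwrite('pics/s.png',c)
E
```

```text
(no output)
```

View pics/s.png

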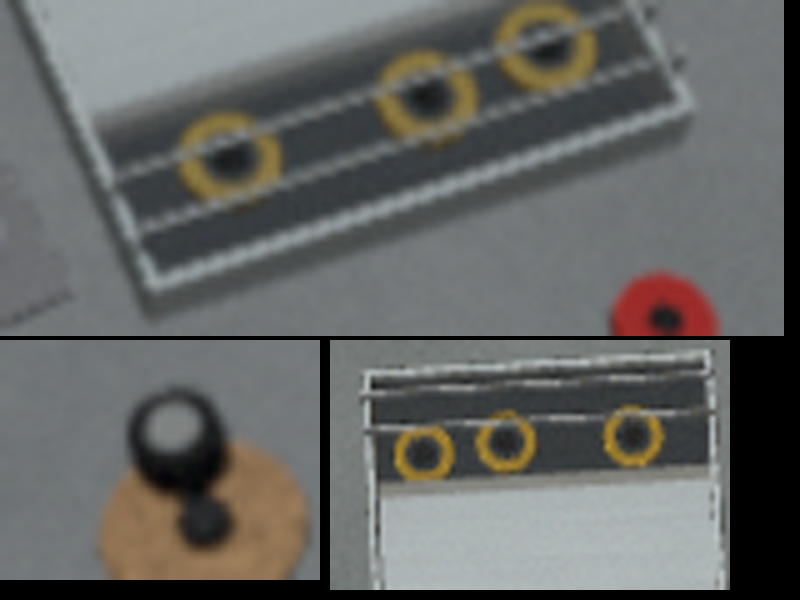

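The last picture shows all three spacers flat in the pocket, at (232,157), (428,97) and (547,46). The valve stands upright near the middle of the cork, with its foot at about (205,522).

```bash
python3 -c "
from h import *
print(ctrl.finish_job())"
```

```text
the job is handed in; nothing more can be done
None
```

The job is done and handed in at about 44 s of robot time. Three brass spacers were present, and all three are in the pocket.

**What I did**
- I pushed each spacer along the deck and over the lip.
- I stood the valve on the middle of the pedestal and let go.
- I pressed the cap to its stop at about 9–12 N for roughly 0.8 s, then released it.
- I moved the valve to the middle of the cork pad, lowering it until it touched.

**Last checks**
- **Spacers:** the pictures from both cameras show all three lying flat in the pocket. They sit close behind the lip, with centres about 48 mm along the tray.
- **Valve:** it stands upright on the pad, and its outline matches the expected position to within a few mm. The gripper was clear of everything.

**What disagreed or was not checked**
- **Tool height:** contact showed the fingertips about 32 mm higher than the reported TCP. My first push therefore passed over a spacer without moving it. After that I set heights by contact.
- **Knocked spacer:** the right-hand spacer shifted about 26 mm sideways inside the pocket around the time of the cap press, with the robot not near it. It stayed in the pocket and needed no mending.
- **Cap spring-back:** I did not measure it; I only lifted the tool clear.
- **Bystanders:** I did not look at them again before handing in. No unexpected contact force showed on any move.

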